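# Pack a plywood plate level on two uneven rests

### The arm

A 6-joint arm with a two-finger parallel gripper is mounted at the origin on a cart in front of the work surface, level with it; the furniture and walls round the work are solid. World frame = base frame: x ahead of the robot, y to its left, z up, the work surface at z = 0. Lengths are in m, angles in rad, forces in N, time in s.
With the tool pointing down it reaches from about 0.35 to 0.775 m from the base axis. Payload 7.3 kg.
Tool frame: the origin (TCP) lies at the very end of the fingers, on their centre line; the grasp point (between the pads) lies 19 mm behind it; z points along the fingers, y is the line along which they close (so a half turn about z gives the same grasp; the last joint's range is limited). The gripper opens to 92 mm and grips with 3 to 60 N. Pads are 19 mm wide; open, the fingers measure 130 mm over their backs; the gripper's body (75 mm by 190 mm) begins 47 mm behind the grasp point.
Start: joints at [1.157, 0.342, 1.524, -0, 1.275, -0.146], TCP at [0.139, 0.506, 0.227] pointing down, gripper open.
Joint ranges: [-2.53, 2.53], [-0.77, 2.02], [0.04, 2.7], [-1, 4.14], [0.28, 2.66], [-3.11, 3.11]. Speed limits (rad/s): [2.57, 2.57, 3.14, 3.14, 3.14, 3.14].

### API

Orientations are given as [roll, pitch, yaw] about the fixed x, y, z axes, in that order (R = Rz(yaw) Ry(pitch) Rx(roll)).
In Python, from cell import robot, read_camera, get_calibration gives the robot as it stands. The module is installed in compiled form; this text tells all that it offers.
- The arm moves only by the tool send_rows, never from a script. Its argument "plan" is a list of rows, each a list of 2 entries, a list of its own where there are three numbers: the shift along the tool's x, y, z as a fraction of full scale, then the turn, a rotation vector about the tool's x, y, z as a fraction of full scale. A call has exactly 10 rows; each row shifts and turns the commanded pose from where the row before left it, along the tool's axes as they then stand; what a row does not reach is not made up. Full scale, the value 1, is 0.025 m for a shift and 90 degrees for a turn. A row lasts 1/8 s, in which the tool goes at most 62.5 mm and 10.7 degrees, less where a joint would pass 70% of its speed; a pose out of reach is approached as far as the arm can. A call with a number of a shift or a turn outside -1 to 1 is refused whole. A call with a gripper value outside its range is refused whole. "gripper" is the opening, from -1 (shut) to 1 (fully open), so that 0 is half open, set as the call begins (left out, the last holds). The fingers move at their own pace and stop on an object; "force" is the grip in N (left out, the last holds). Time passes only in rows, so rows that do not move let the fingers close, or fill a call up. It gives the time, the measured TCP pose, the force, the opening and the grip force at its end, in the units of the state.
- robot.observe(): the state, without advancing time (a new reading comes with each control period).
- read_camera(name): name is "scene" or "top"; returns (picture, depth): 480x640x3 uint8, blue, green, red; 480x640 float32, m along the optical axis (not along the pixel's ray), 0 where there is no reading.
- get_calibration(name): a dict with "intrinsics" (3x3 intrinsics, pixels), "dist_coeffs" ([k1, k2, p1, p2, k3] as OpenCV has them; the pictures are not rectified), "rvec" (rotation vector, rad) and "tvec" (3), from world to camera coordinates, as OpenCV has them. Camera axes: x right, y down, z forward; pixel columns grow to the right and rows downward; lengths in m; the calibration is good to about 2 mm. A picture is of the moment at which its call begins. get_calibration takes no time and is no camera call.
- robot.hand_in(): hands the job in; it is judged then, once.
The state is a dict: "time": time; "qpos": joint angles; "qvel": joint speeds; "joint_efforts": joint torques, N m; "tool_pos": TCP position; "tool_rot": TCP orientation; "contact_force": force on the tool from outside, world axes, zero at the start; "torque": the same for the moment, N m; "opening": finger opening in m; "grip_force": force on a finger pad.
Only numpy, scipy, OpenCV 4.12 (cv2) and the standard library are available. Lean on these libraries where they do the work, as an engineer would, in place of code of your own. Each camera call takes 0.05 s, during which the arm holds its last target. There are 200 camera calls.

### The job

Set the plywood plate up level on the levelling fixture: centre the thickest of the four pine blocks on the green mat, standing flat as it lies now, on the low round rest and the thinnest one on the tall square rest, then lay the plate across both blocks, centred and in line with the fixture. Last, stand the lidded tub from the mat on the middle of the plate as a weight, keeping it upright, and leave the other two blocks where they lie.

Things in the scene. Friction and masses are not known exactly. Their poses are not given: they have to be found in the camera images.
- fixture: Fixed flat aluminium base plate, 110 x 190 x 10 mm (x, y, z), carrying the two rests, whose centres lie 38 mm either side of its centre along its y axis (which rest is on which side varies). Origin: centre of its underside, on the bench mat; y runs along its long side, z up. Fingers closing along its x have free room beside the rests; the rests stand close along y.
- low_rest: Fixed low round steel rest, a disc 60 mm in diameter and 14 mm high, on the fixture's base plate. Origin: centre of its underside, on the base plate's top; its flat top is 14 mm above the origin, 24 mm above the mat. Axes parallel to the fixture's.
- tall_rest: Fixed tall square steel rest, 56 x 60 x 28 mm (x, y, z), on the base plate, with a 6 mm thick fixing foot sticking out 10 mm at its two x sides. Origin: centre of its underside, on the base plate's top; its flat top is 28 mm above the origin, 38 mm above the mat. Axes parallel to the fixture's.
- thick_block: Sawn pine offcut, 30 x 45 x 30 mm (x, y, z), lying on the thin green bench mat (2 mm thick), 30 mm high at any yaw. The thickest of the four; about 25 g. Origin: centre of its underside; y runs along its length, z up.
- thin_block: Sawn pine offcut, 36 x 52 x 16 mm (x, y, z), lying on the thin green bench mat (2 mm thick), 16 mm high at any yaw. The thinnest and widest of the four; about 20 g. Origin: centre of its underside; y runs along its length, z up.
- middle_block: Sawn pine offcut, 26 x 40 x 22 mm (x, y, z), lying on the thin green bench mat (2 mm thick), 22 mm high at any yaw. The shortest of the four; not used, to be left where it lies. Origin: centre of its underside; y runs along its length, z up.
- long_block: Sawn pine offcut, 20 x 60 x 20 mm (x, y, z), lying on the thin green bench mat (2 mm thick), 20 mm high at any yaw. The longest and narrowest of the four; not used, to be left where it lies. Origin: centre of its underside; y runs along its length, z up.
- plate: Birch plywood plate, 68 x 112 x 10 mm (x, y, z), with a few small holes, lying flat on the mat, its yaw varying; about 45 g. It can be gripped across its 68 mm width at mid length. Origin: centre of its underside; y runs along its length, z up.
- tub: Squat round white tub with an orange lid, 42 mm high, standing upright on the green mat (not the similar one by the drawers); the lid (the top 8 mm) is 61 mm in diameter, the body below 56 mm; about 90 g. Grip it by the lid. Origin: centre of its underside, z up.
Things that resemble listed ones, but are neither listed nor needed, are in the scene too. There is more than one size of the tub; the one meant has the size given above.

How it is judged:
By the outcome, as a careful person would: the job done as asked, in the order asked, and still so for the second after the job is handed in, with the robot touching nothing.
It also fails if it takes over 120 s, if anything falls off the work surface, if the arm or the gripper's body presses on something with over 40 N, if the wrist force passes 120 N, or if a joint passes its speed limit or range.

## Working session

There is one attempt and no reset: what is moved stays moved. The work goes in short steps, Python scripts to look and compute and a tool call to move; the robot and the scene stay as the last step left them, time stands still between calls to the robot, and variables do not carry over. Pictures are saved under pics/ and viewed, at most 14 in all, crops included, and the job is handed in when it is done.

Besides the shell and the picture viewer there is one more tool, called after ">>>" in YAML: its name, and indented under it one key for each argument. send_rows: Moves the arm, as the interface text tells. Shift numbers are shares of 0.025 m and turn numbers shares of 90 degrees, none past 1 either way. Its arguments: {"type":"object","properties":{"plan":{"type":"array"},"gripper":{"type":"number"},"force":{"type":"number"}},"required":["plan"]}

```bash
mkdir -p pics; cat > h.py <<'E'
import numpy as np,cv2
from cell import robot,read_camera,get_calibration
def shot(n):
    im,d=read_camera(n); np.savez(f'{n}.npz',im=im,d=d); return im,d
def cloud(n):
    z=np.load(n+'.npz'); im,d=z['im'],z['d']; c=get_calibration(n)
    K=np.array(c['intrinsics'],float);D=np.array(c['dist_coeffs'],float)
    R=cv2.Rodrigues(np.array(c['rvec'],float))[0];t=np.array(c['tvec'],float).ravel()
    v,u=np.mgrid[:480,:640]
    p=cv2.undistortPoints(np.stack([u,v],-1).reshape(-1,1,2).astype(float),K,D).reshape(480,640,2)
    P=np.dstack([p*d[...,None],d]); W=(P-t)@R; W[d==0]=np.nan
    return im,W
E
python3 - <<'E'
from h import *
for n in('scene','top'):
    im,d=shot(n); cv2.imwrite(f'pics/{n}0.png',im)
    c=get_calibration(n);R=cv2.Rodrigues(np.array(c['rvec'],float))[0];print(n,-R.T@np.array(c['tvec']).ravel(),(d>0).mean())
print(robot.observe())
E
```

```text
scene [-0.02666975 -0.52558805  0.75992794] 0.9959342447916667
top [ 0.28216442 -0.00846396  1.43477026] 0.9960416666666667
{'time': 0.1, 'qpos': array([ 1.15697905e+00,  3.42677928e-01,  1.52487945e+00,  7.03312584e-06,
        1.27536809e+00, -1.46046063e-01]), 'qvel': array([-0.00038117, -0.00201468, -0.00288314,  0.00010268, -0.00106109,
       -0.00047638]), 'joint_efforts': array([ 1.97992624e-03, -4.32007241e+01, -2.44697696e+01,  7.17865932e-02,
        5.26142854e-02, -7.31180671e-05]), 'tool_pos': array([0.13877023, 0.50598217, 0.2261162 ]), 'tool_rot': array([-3.14027501e+00, -2.00614242e-04,  2.87381926e+00]), 'contact_force': array([ 0.63392902, -0.04794661,  0.41646714]), 'torque': array([-0.01494015,  0.03943167,  0.0079418 ]), 'grip_force': 0.0, 'opening': 0.09177191877266312}
```

View pics/scene0.png

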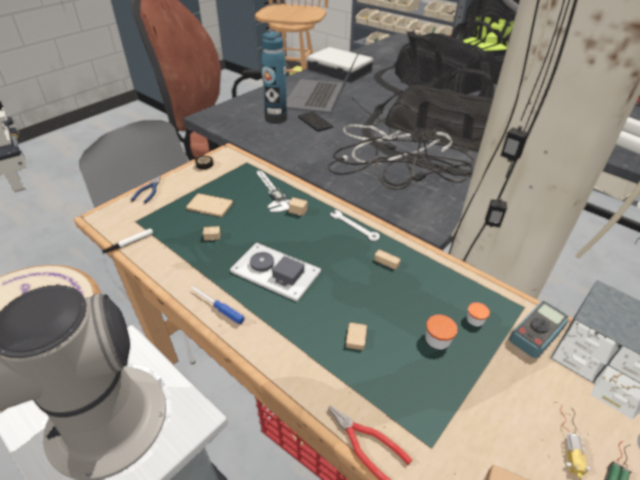

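View pics/top0.png

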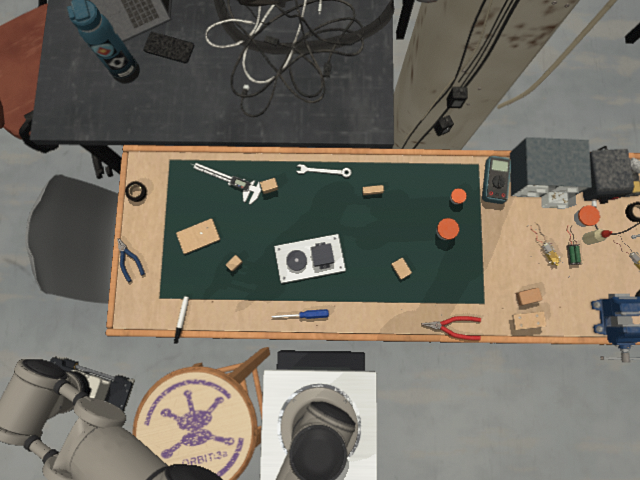

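Scene: four blocks (top view px: (269,186), (234,263), (373,190), (401,268)), plate (197,235), fixture (310,258) with the round rest on its left, two tubs on the mat (448,229) and (459,197). Now measure from both views.

```bash
cat >> h.py <<'E'
def top_face(n,xy,r=.06,zmin=.011,dz=.004):
    im,W=cloud(n); m=(np.hypot(W[...,0]-xy[0],W[...,1]-xy[1])<r)&(W[...,2]>zmin)&(W[...,2]<.12)
    k,l=cv2.connectedComponents(m.astype(np.uint8))
    best=max(range(1,k),key=lambda i:(l==i).sum()) if k>1 else 0
    P=W[l==best]; h=np.percentile(P[:,2],85 if n=='top' else 90)
    T=P[abs(P[:,2]-h)<dz]; (c,s,a)=cv2.minAreaRect((T[:,:2]*1000).astype(np.float32))
    if s[0]>s[1]: s=s[::-1]; a+=90
    # a = direction of short side (deg, from world x)
    return np.r_[c,np.median(T[:,2])*1000],np.array(s),a,len(T)
E
python3 - <<'E'
from h import *
im,W=cloud('top')
for nm,px in dict(b1=(269,186),b2=(234,263),b3=(373,190),b4=(401,268),plate=(197,235),tubL=(448,229),tubS=(459,197),low=(297,260),tall=(322,256)).items():
    p=W[px[1],px[0]]; print(nm,p.round(3))
    for n in('top','scene'):
        r=top_face(n,p[:2],r={'plate':.09,'low':.03,'tall':.03}.get(nm,.045),zmin=.017 if nm in('low','tall') else .0075)
        print('   ',n,r[0].round(1),r[1].round(1),round(r[2],1),r[3])
for p in((255,300),(400,200),(140,200)): print('mat',W[p[1],p[0]])
im2=im[140:340,110:510]; cv2.imwrite('pics/crop.png',cv2.resize(im2,(800,400),interpolation=cv2.INTER_CUBIC))
print((W[259,311]-W[259,310])*1000)
E
```

```text
b1 [0.676 0.157 0.031]
    top [680.6 159.8  33.7] [31.  44.9] 18.4 107
    scene [680.7 158.8  32.6] [31.8 46.9] 14.1 113
b2 [0.447 0.251 0.025]
    top [449.  254.   26.8] [25.9 38.3] 46.5 78
    scene [447.1 253.4  24.5] [29.9 39.7] 47.7 106
b3 [ 0.672 -0.15   0.018]
    top [ 673.4 -147.5   24.1] [20.6 57.6] 7.1 85
    scene [ 673.  -149.5   22.2] [22.8 61.2] 3.7 152
b4 [ 0.441 -0.23   0.019]
    top [ 441.4 -230.3   20.3] [35.9 51.7] 120.8 140
    scene [ 441.9 -230.7   19.5] [36. 55.] 121.1 353
plate [0.529 0.365 0.014]
    top [527.3 364.7  14.1] [ 68.8 111.8] 23.4 459
    scene [526.3 364.9  12.4] [ 72.3 114.4] 24.5 545
tubL [ 0.552 -0.361  0.05 ]
    top [ 555.2 -361.6   46. ] [58.5 58.9] 88.4 252
    scene [ 555. -361.   45.] [60.5 60.7] 67.4 570
tubS [ 0.652 -0.401  0.027]
    top [ 655.8 -398.2   34.8] [39.9 42.6] 56.8 98
    scene [ 655.  -397.9   33. ] [42.2 42.6] 128.2 252
low [0.459 0.07  0.023]
    top [459.7  70.8  27.9] [54.8 54.8] 92.5 207
    scene [459.3  70.1  26.3] [57.4 57.6] 109.3 321
tall [ 0.469 -0.002  0.041]
    top [472.3  -2.2  42.3] [52.  56.9] 1.9 205
    scene [472.6  -1.8  40.2] [53.2 57. ] 13.0 344
mat [ 0.34361048  0.18945084 -0.00055613]
mat [ 0.64624942 -0.23176715  0.00353116]
mat [0.63375125 0.54480978 0.00696926]
[ 0.90060431 -2.71584773 -6.68499427]
```

View pics/crop.png

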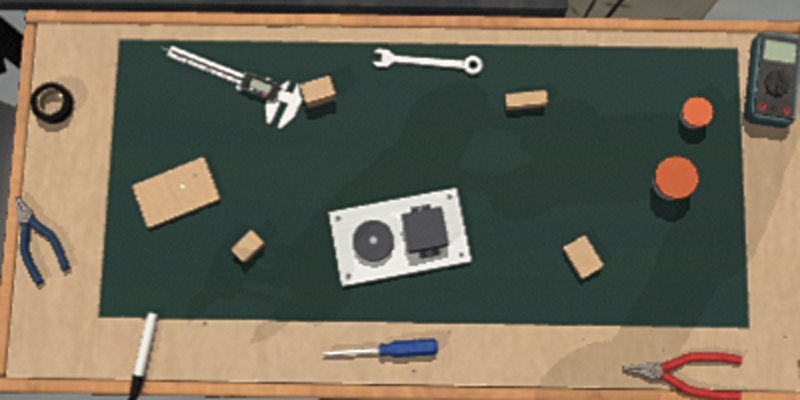

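b1 is the thick block (beside the caliper), b4 the thin one, and the large tub on the mat matches the given size. I'll refine the fixture pose from its white base.

```bash
cat >> h.py <<'E'
def to_plane(n,uv,z):
    c=get_calibration(n);K=np.array(c['intrinsics'],float);D=np.array(c['dist_coeffs'],float)
    R=cv2.Rodrigues(np.array(c['rvec'],float))[0];t=np.array(c['tvec'],float).ravel()
    p=cv2.undistortPoints(np.array(uv,float).reshape(-1,1,2),K,D).reshape(-1,2)
    d=np.c_[p,np.ones(len(p))]@R; o=-R.T@t
    return o+d*((z-o[2])/d[:,2])[:,None]
def colour_rect(n,xy,r,z,f):
    im,W=cloud(n); hsv=cv2.cvtColor(im,cv2.COLOR_BGR2HSV).astype(int)
    m=f(hsv)&(np.hypot(W[...,0]-xy[0],W[...,1]-xy[1])<r)
    k,l,s,_=cv2.connectedComponentsWithStats(m.astype(np.uint8)); b=1+s[1:,4].argmax()
    v,u=np.nonzero(l==b); P=to_plane(n,np.c_[u,v],z)[:,:2]*1000
    c,sz,a=cv2.minAreaRect(P.astype(np.float32))
    if sz[0]>sz[1]: sz=sz[::-1];a+=90
    return np.array(c),np.array(sz),a
def go(x,y,z,yaw):
    s=robot.observe();p=s['tool_pos'];w=s['tool_rot'][2]
    d=np.array([x,y,z])/1000-p
    sh=np.array([d[0]*np.cos(w)+d[1]*np.sin(w),d[0]*np.sin(w)-d[1]*np.cos(w),-d[2]])/.025
    dy=(np.degrees(w)-yaw+180)%360-180
    print('shift',sh.round(2),'turn z',round(dy/90,3),'now',p.round(4),round(np.degrees(w),1))
E
python3 - <<'E'
from h import *
wh=lambda h:(h[...,1]<40)&(h[...,2]>140)
wood=lambda h:(h[...,0]>8)&(h[...,0]<25)&(h[...,1]>50)&(h[...,2]>150)
for n in('top','scene'):
    print(n,'fix',*[np.round(q,1) for q in colour_rect(n,(.466,.034),.14,.010,wh)])
    for nm,xy,z in(('thick',(.68,.159),.032),('thin',(.4415,-.2305),.018),('plate',(.527,.365),.012)):
        print(nm,*[np.round(q,1) for q in colour_rect(n,xy,.09 if nm=='plate' else .045,z,wood)])
go(681,159,120,106)
E
```

```text
top fix [467.7  34.3] [109.6 191.2] 11.8
thick [681. 159.] [29.  44.5] 20.0
thin [ 441.6 -231. ] [35.  50.7] 120.7
plate [527.7 364.2] [ 67.4 113. ] 23.4
scene fix [468.5  36. ] [119.  195.7] 11.9
thick [669.2 152.2] [50.6 56.7] 108.9
thin [ 440.5 -231.3] [38.7 59.3] 121.1
plate [527.5 364.7] [ 77.  118.5] 22.9
shift [-24.59  -7.65   4.24] turn z 0.652 now [0.1388 0.506  0.2261] 164.7
```

>>> send_rows:
  plan:
    - [[-1,-0.31,0],[0,0,0]]
    - [[-1,-0.31,0],[0,0,0]]
    - [[-1,-0.31,0],[0,0,0]]
    - [[-1,-0.31,0],[0,0,0]]
    - [[-1,-0.31,0],[0,0,0]]
    - [[-1,-0.31,0],[0,0,0]]
    - [[-1,-0.31,0],[0,0,0]]
    - [[-1,-0.31,0],[0,0,0]]
    - [[-1,-0.31,0],[0,0,0]]
    - [[-1,-0.31,0],[0,0,0]]
  gripper: 0.4
  force: 15

```text
time: 1.35
tool_pos: [0.36, 0.3648, 0.2264]
tool_rot: [-3.141, -0.001, 2.874]
contact_force: [-0.1, -0.1, -0.7]
opening: 0.0639
grip_force: 0.0
```

>>> send_rows:
  plan:
    - [[-1,-0.31,0],[0,0,0]]
    - [[-1,-0.31,0],[0,0,0]]
    - [[-1,-0.31,0],[0,0,0]]
    - [[-1,-0.31,0],[0,0,0]]
    - [[-1,-0.31,0],[0,0,0]]
    - [[-1,-0.31,0],[0,0,0]]
    - [[-1,-0.31,0],[0,0,0]]
    - [[-1,-0.31,0],[0,0,0]]
    - [[-1,-0.31,0],[0,0,0]]
    - [[-1,-0.31,0],[0,0,0]]

```text
time: 2.6
tool_pos: [0.581, 0.2238, 0.2264]
tool_rot: [-3.141, -0.0, 2.874]
contact_force: [-0.5, 0.3, 0.4]
opening: 0.0644
grip_force: 0.0
```

>>> send_rows:
  plan:
    - [[-0.92,-0.29,0],[0,0,0]]
    - [[-0.92,-0.29,0],[0,0,0]]
    - [[-0.92,-0.29,0],[0,0,0]]
    - [[-0.92,-0.29,0],[0,0,0]]
    - [[-0.92,-0.29,0],[0,0,0]]
    - [[0,0,1],[0,0,0.105]]
    - [[0,0,1],[0,0,0.105]]
    - [[0,0,1],[0,0,0.105]]
    - [[0,0,1],[0,0,0.105]]
    - [[0,0,0],[0,0,0.105]]

```text
time: 3.85
tool_pos: [0.68, 0.1586, 0.1233]
tool_rot: [-3.136, -0.002, 2.044]
contact_force: [0.4, 0.1, -0.3]
opening: 0.0643
grip_force: 0.0
```

```bash
python3 -c "
from h import *
go(681,159,7,108)
im,d=shot('scene');cv2.imwrite('pics/s1.png',cv2.resize(im[100:260,180:400],(770,560)))"
```

```text
shift [-0.    0.04  4.65] turn z 0.101 now [0.68   0.1586 0.1233] 117.1
```

View pics/s1.png

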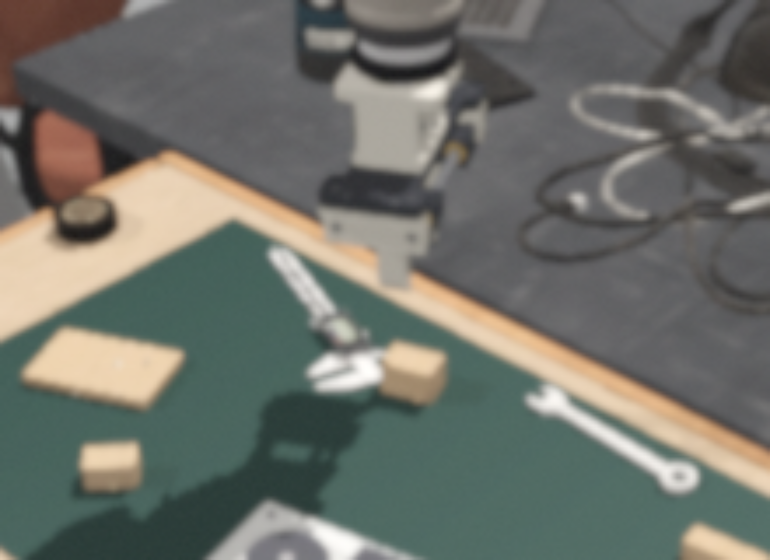

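The gripper is above the thick block (crop px 413,372); the caliper jaws lie clear on its left side. Descending.

>>> send_rows:
  plan:
    - [[0,0.04,0.6],[0,0,0.05]]
    - [[0,0,0.6],[0,0,0.05]]
    - [[0,0,0.6],[0,0,0]]
    - [[0,0,0.6],[0,0,0]]
    - [[0,0,0.6],[0,0,0]]
    - [[0,0,0.5],[0,0,0]]
    - [[0,0,0.5],[0,0,0]]
    - [[0,0,0.4],[0,0,0]]
    - [[0,0,0.25],[0,0,0]]
    - [[0,0,0],[0,0,0]]

```text
time: 5.15
tool_pos: [0.6821, 0.1596, 0.01]
tool_rot: [-3.141, -0.0, 1.892]
contact_force: [-0.2, -0.0, 0.3]
opening: 0.0641
grip_force: 0.0
```

>>> send_rows:
  plan:
    - [[0,0,0],[0,0,0]]
    - [[0,0,0],[0,0,0]]
    - [[0,0,0],[0,0,0]]
    - [[0,0,0],[0,0,0]]
    - [[0,0,0],[0,0,0]]
    - [[0,0,0],[0,0,0]]
    - [[0,0,0],[0,0,0]]
    - [[0,0,-0.5],[0,0,0]]
    - [[0,0,-1],[0,0,0]]
    - [[0,0,-1],[0,0,0]]
  gripper: -1
  force: 15

```text
time: 6.4
tool_pos: [0.6823, 0.1596, 0.0743]
tool_rot: [3.141, -0.0, 1.892]
contact_force: [-0.3, -0.3, -0.8]
opening: 0.0297
grip_force: 15.0
```

```bash
python3 -c "
from h import *
go(459.5,71.5,140,101.3)
im,d=shot('scene');cv2.imwrite('pics/s2.png',cv2.resize(im[100:260,180:400],(770,560)))"
```

```text
shift [-0.53 -9.57 -2.63] turn z 0.079 now [0.6823 0.1596 0.0743] 108.4
```

View pics/s2.png

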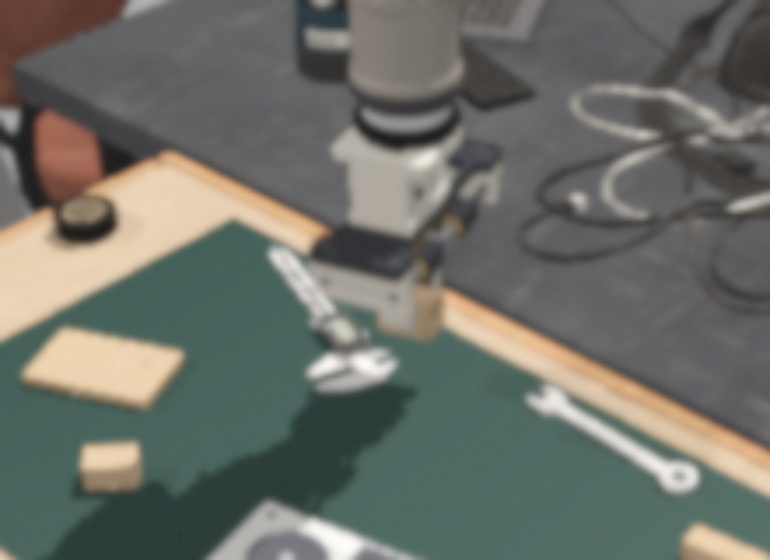

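Block gripped (29.7 mm) and lifted upright.

>>> send_rows:
  plan:
    - [[-0.05,-0.95,0],[0,0,0]]
    - [[-0.05,-0.95,0],[0,0,0]]
    - [[-0.05,-0.95,0],[0,0,0]]
    - [[-0.05,-0.95,0],[0,0,0]]
    - [[-0.05,-0.95,0],[0,0,0]]
    - [[-0.05,-0.95,0],[0,0,0]]
    - [[-0.05,-0.95,0],[0,0,0]]
    - [[-0.05,-0.95,0],[0,0,0]]
    - [[-0.05,-0.95,0],[0,0,0.04]]
    - [[-0.05,-0.95,0],[0,0,0.04]]

```text
time: 7.7
tool_pos: [0.4598, 0.0739, 0.0732]
tool_rot: [3.141, 0.0, 1.764]
contact_force: [0.3, -0.1, 0.7]
opening: 0.03
grip_force: 15.0
```

>>> send_rows:
  plan:
    - [[0,0,0.2],[0,0,0]]
    - [[0,0,0.2],[0,0,0]]
    - [[0,0,0.2],[0,0,0]]
    - [[0,0,0.2],[0,0,0]]
    - [[0,0,0.2],[0,0,0]]
    - [[0,0,0],[0,0,0]]
    - [[0,0,0],[0,0,0]]
    - [[0,0,0],[0,0,0]]
    - [[0,0,0],[0,0,0]]
    - [[0,0,0],[0,0,0]]

```text
time: 8.95
tool_pos: [0.4604, 0.0742, 0.0481]
tool_rot: [3.141, -0.0, 1.766]
contact_force: [-0.3, -0.1, -0.7]
opening: 0.0298
grip_force: 15.0
```

```bash
python3 -c "
from h import *
go(459.5,71.5,32,101.3)
im,d=shot('scene');cv2.imwrite('pics/s3.png',cv2.resize(im[180:320,180:360],(770,600)))"
```

```text
shift [-0.1  -0.06  0.64] turn z -0.001 now [0.4604 0.0742 0.0481] 101.2
```

View pics/s3.png

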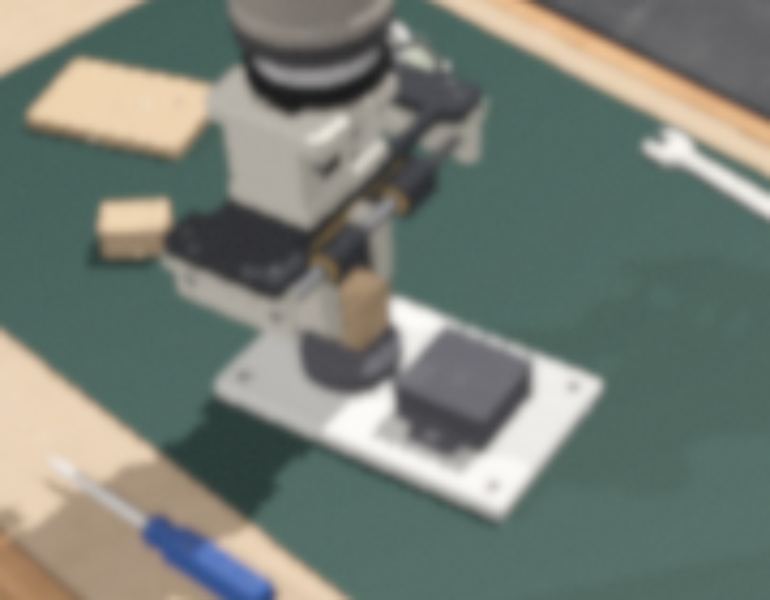

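The held block (px 363,305) is right over the round rest. Lowering.

>>> send_rows:
  plan:
    - [[-0.1,-0.06,0],[0,0,0]]
    - [[0,0,0.1],[0,0,0]]
    - [[0,0,0.1],[0,0,0]]
    - [[0,0,0.1],[0,0,0]]
    - [[0,0,0.1],[0,0,0]]
    - [[0,0,0.1],[0,0,0]]
    - [[0,0,0.1],[0,0,0]]
    - [[0,0,0.03],[0,0,0]]
    - [[0,0,0],[0,0,0]]
    - [[0,0,0],[0,0,0]]

```text
time: 10.25
tool_pos: [0.4594, 0.0714, 0.0335]
tool_rot: [3.141, 0.0, 1.767]
contact_force: [-5.2, -0.7, 16.6]
opening: 0.03
grip_force: 15.0
```

>>> send_rows:
  plan:
    - [[0,0,-0.03],[0,0,0]]
    - [[0,0,0],[0,0,0]]
    - [[0,0,0],[0,0,0]]
    - [[0,0,0],[0,0,0]]
    - [[0,0,-0.3],[0,0,0]]
    - [[0,0,-0.5],[0,0,0]]
    - [[0,0,-1],[0,0,0]]
    - [[0,0,-1],[0,0,0]]
    - [[0,0,-1],[0,0,0]]
    - [[0,0,0],[0,0,0]]
  gripper: 0.4

```text
time: 11.5
tool_pos: [0.4607, 0.0714, 0.1303]
tool_rot: [3.137, 0.001, 1.766]
contact_force: [0.2, -0.3, 0.2]
opening: 0.0644
grip_force: 0.0
```

```bash
python3 -c "
from h import *
go(441.3,-231,60,31)"
```

```text
shift [-11.72  -3.11   2.81] turn z 0.78 now [0.4607 0.0714 0.1303] 101.2
```

>>> send_rows:
  plan:
    - [[-1,-0.27,0],[0,0,0]]
    - [[-1,-0.27,0],[0,0,0]]
    - [[-1,-0.27,0],[0,0,0]]
    - [[-1,-0.27,0],[0,0,0]]
    - [[-1,-0.27,0],[0,0,0]]
    - [[-1,-0.27,0],[0,0,0]]
    - [[-1,-0.27,0],[0,0,0]]
    - [[-1,-0.27,0],[0,0,0]]
    - [[-1,-0.27,0],[0,0,0]]
    - [[-1,-0.26,0],[0,0,0]]

```text
time: 12.75
tool_pos: [0.4414, -0.1875, 0.1273]
tool_rot: [-3.141, -0.001, 1.766]
contact_force: [-0.2, 0.5, -0.1]
opening: 0.0639
grip_force: 0.0
```

>>> send_rows:
  plan:
    - [[-0.86,-0.21,0],[0,0,0]]
    - [[-0.86,-0.21,0],[0,0,0]]
    - [[0,0,0.5],[0,0,0.1]]
    - [[0,0,0.5],[0,0,0.1]]
    - [[0,0,0.5],[0,0,0.1]]
    - [[0,0,0.5],[0,0,0.1]]
    - [[0,0,0.4],[0,0,0.1]]
    - [[0,0,0.3],[0,0,0.1]]
    - [[0,0,0.1],[0,0,0.1]]
    - [[0,0,0],[0,0,0.08]]

```text
time: 14.0
tool_pos: [0.4395, -0.2307, 0.0571]
tool_rot: [-3.14, 0.001, 0.537]
contact_force: [0.4, -0.7, -0.2]
opening: 0.0645
grip_force: 0.0
```

```bash
python3 -c "
from h import *
go(441.3,-231,6,31)
im,d=shot('scene');cv2.imwrite('pics/s4.png',cv2.resize(im[250:390,270:450],(770,600)))"
```

```text
shift [0.06 0.05 2.04] turn z -0.003 now [ 0.4395 -0.2307  0.0571] 30.7
```

View pics/s4.png

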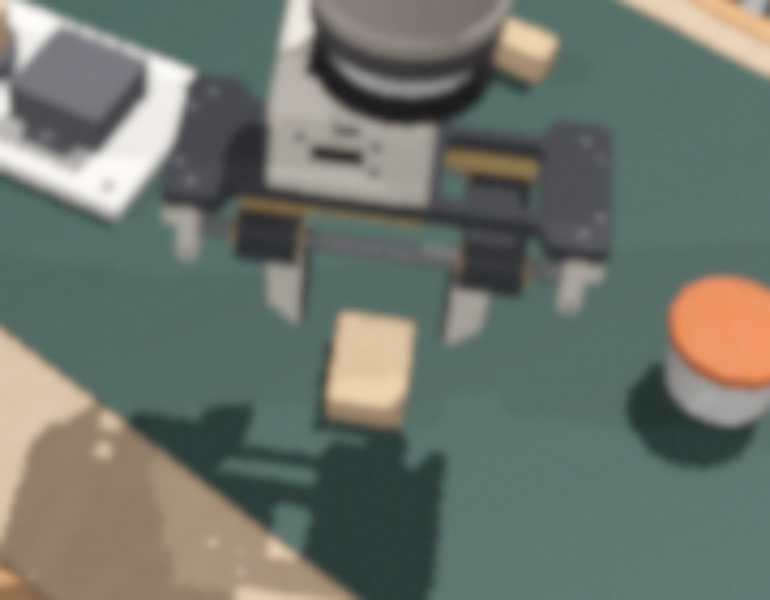

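Open fingers straddle the thin block (px 370,365). Descending, gripping, lifting.

>>> send_rows:
  plan:
    - [[0.06,0.05,0.3],[0,0,0]]
    - [[0,0,0.3],[0,0,0]]
    - [[0,0,0.3],[0,0,0]]
    - [[0,0,0.3],[0,0,0]]
    - [[0,0,0.3],[0,0,0]]
    - [[0,0,0.2],[0,0,0]]
    - [[0,0,0.2],[0,0,0]]
    - [[0,0,0.1],[0,0,0]]
    - [[0,0,0],[0,0,0]]
    - [[0,0,0],[0,0,0]]

```text
time: 15.3
tool_pos: [0.4421, -0.2315, 0.0081]
tool_rot: [3.141, -0.0, 0.541]
contact_force: [-0.4, 0.0, 1.3]
opening: 0.0642
grip_force: 0.0
```

>>> send_rows:
  plan:
    - [[0,0,0],[0,0,0]]
    - [[0,0,0],[0,0,0]]
    - [[0,0,0],[0,0,0]]
    - [[0,0,0],[0,0,0]]
    - [[0,0,0],[0,0,0]]
    - [[0,0,0],[0,0,0]]
    - [[0,0,-0.5],[0,0,0]]
    - [[0,0,-1],[0,0,0]]
    - [[0,0,-1],[0,0,0]]
    - [[0,0,-1],[0,0,0]]
  gripper: -1

```text
time: 16.55
tool_pos: [0.442, -0.2314, 0.097]
tool_rot: [3.141, -0.0, 0.541]
contact_force: [0.3, 0.4, -0.4]
opening: 0.0361
grip_force: 15.0
```

```bash
python3 -c "
from h import *
go(474.5,-3,90,101.3)"
```

```text
shift [ 5.82 -7.16  0.28] turn z -0.781 now [ 0.442  -0.2314  0.097 ] 31.0
```

>>> send_rows:
  plan:
    - [[0.73,-0.9,0],[0,0,0]]
    - [[0.73,-0.9,0],[0,0,0]]
    - [[0.73,-0.9,0],[0,0,0]]
    - [[0.73,-0.9,0],[0,0,0]]
    - [[0.73,-0.9,0],[0,0,0]]
    - [[0.73,-0.9,0],[0,0,0]]
    - [[0.73,-0.9,0],[0,0,0]]
    - [[0.71,-0.86,0],[0,0,0]]
    - [[0,0,0],[0,0,-0.1]]
    - [[0,0,0],[0,0,-0.1]]

```text
time: 17.8
tool_pos: [0.4746, -0.0025, 0.0962]
tool_rot: [3.141, -0.0, 0.862]
contact_force: [0.6, -0.9, -0.3]
opening: 0.0355
grip_force: 15.0
```

>>> send_rows:
  plan:
    - [[0,0,0],[0,0,-0.1]]
    - [[0,0,0],[0,0,-0.1]]
    - [[0,0,0],[0,0,-0.1]]
    - [[0,0,0],[0,0,-0.1]]
    - [[0,0,0.3],[0,0,-0.1]]
    - [[0,0,0.4],[0,0,-0.08]]
    - [[0,0,0.4],[0,0,0]]
    - [[0,0,0.2],[0,0,0]]
    - [[0,0,0],[0,0,0]]
    - [[0,0,0],[0,0,0]]

```text
time: 19.05
tool_pos: [0.4747, -0.0031, 0.0632]
tool_rot: [3.141, 0.0, 1.766]
contact_force: [-0.3, 0.3, 0.3]
opening: 0.0362
grip_force: 15.0
```

```bash
python3 -c "
from h import *
go(474.5,-3,44,101.3)
im,d=shot('scene');cv2.imwrite('pics/s5.png',cv2.resize(im[180:320,200:380],(770,600)))"
```

```text
shift [ 0.   -0.01  0.77] turn z -0.002 now [ 0.4747 -0.0031  0.0632] 101.2
```

View pics/s5.png

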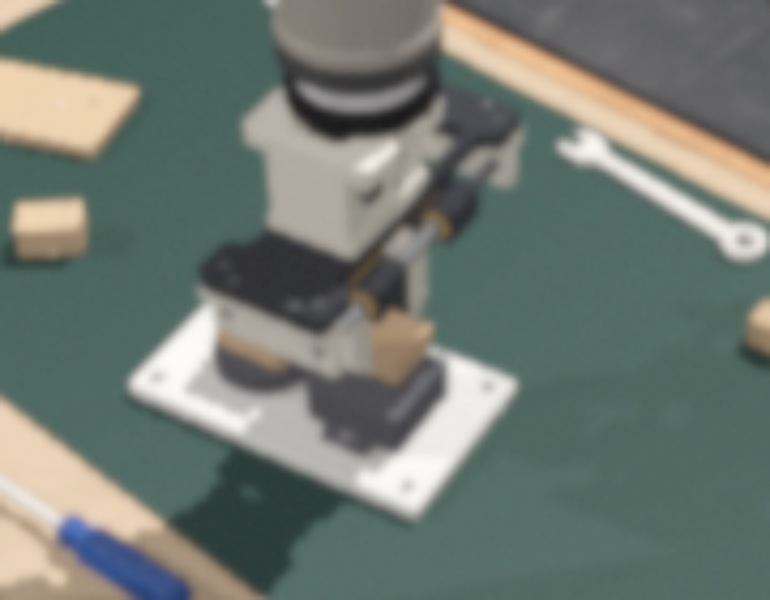

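The thin block (px 400,350) hangs over the square rest; lowering until contact.

>>> send_rows:
  plan:
    - [[0,0,0.15],[0,0,0]]
    - [[0,0,0.15],[0,0,0]]
    - [[0,0,0.12],[0,0,0]]
    - [[0,0,0.1],[0,0,0]]
    - [[0,0,0.08],[0,0,0]]
    - [[0,0,0.06],[0,0,0]]
    - [[0,0,0.04],[0,0,0]]
    - [[0,0,0.03],[0,0,0]]
    - [[0,0,0],[0,0,0]]
    - [[0,0,0],[0,0,0]]

```text
time: 20.35
tool_pos: [0.4745, -0.003, 0.0459]
tool_rot: [3.141, 0.0, 1.766]
contact_force: [-4.3, 0.0, 14.2]
opening: 0.0359
grip_force: 15.0
```

>>> send_rows:
  plan:
    - [[0,0,-0.03],[0,0,0]]
    - [[0,0,0],[0,0,0]]
    - [[0,0,0],[0,0,0]]
    - [[0,0,0],[0,0,0]]
    - [[0,0,-0.3],[0,0,0]]
    - [[0,0,-0.5],[0,0,0]]
    - [[0,0,-1],[0,0,0]]
    - [[0,0,-1],[0,0,0]]
    - [[0,0,-1],[0,0,0]]
    - [[0,0,0],[0,0,0]]
  gripper: 0.4

```text
time: 21.6
tool_pos: [0.4758, -0.0032, 0.1428]
tool_rot: [3.137, 0.002, 1.766]
contact_force: [0.3, 0.0, -0.5]
opening: 0.0645
grip_force: 0.0
```

```bash
python3 -c "
from h import *
go(527.3,364.5,60,113.5)"
```

```text
shift [14.03  4.88  3.31] turn z -0.137 now [ 0.4758 -0.0032  0.1428] 101.2
```

>>> send_rows:
  plan:
    - [[1,0.35,0],[0,0,0]]
    - [[1,0.35,0],[0,0,0]]
    - [[1,0.35,0],[0,0,0]]
    - [[1,0.35,0],[0,0,0]]
    - [[1,0.35,0],[0,0,0]]
    - [[1,0.35,0],[0,0,0]]
    - [[1,0.35,0],[0,0,0]]
    - [[1,0.35,0],[0,0,0]]
    - [[1,0.35,0],[0,0,0]]
    - [[1,0.35,0],[0,0,0]]
  gripper: 1

```text
time: 22.85
tool_pos: [0.5113, 0.2599, 0.1395]
tool_rot: [-3.14, 0.0, 1.766]
contact_force: [1.0, 0.2, -0.2]
opening: 0.0918
grip_force: 0.0
```

>>> send_rows:
  plan:
    - [[1,0.35,0],[0,0,0]]
    - [[1,0.35,0],[0,0,0]]
    - [[1,0.35,0],[0,0,0]]
    - [[1,0.35,0],[0,0,0]]
    - [[0,0,0.6],[0,0,-0.07]]
    - [[0,0,0.6],[0,0,-0.067]]
    - [[0,0,0.6],[0,0,0]]
    - [[0,0,0.6],[0,0,0]]
    - [[0,0,0.5],[0,0,0]]
    - [[0,0,0],[0,0,0]]

```text
time: 24.1
tool_pos: [0.526, 0.3637, 0.0667]
tool_rot: [-3.139, 0.0, 1.981]
contact_force: [-0.5, 0.0, 0.2]
opening: 0.0918
grip_force: 0.0
```

```bash
python3 - <<'E'
from h import *
go(527.3,364.5,6,113.5)
im,_=shot('scene');shot('top')
cv2.imwrite('pics/s6.png',cv2.resize(im[150:310,120:340],(770,560)))
for nm,xy in(('thick',(.4595,.0715)),('thin',(.4745,-.003))):
  for n in('top','scene'):
    r=top_face(n,xy,r=.036,zmin=.046); print(nm,n,*[np.round(q,1) for q in r])
E
```

```text
shift [0.01 0.06 2.43] turn z -0.0 now [0.526  0.3637 0.0667] 113.5
thick top [458.2  72.1  58. ] [30.  44.7] 11.4 116
thick scene [457.1  71.2  56.4] [32.6 46.2] 9.1 172
thin top [472.5  -2.2  58. ] [34.8 51.7] 10.5 149
thin scene [473.2  -3.5  56.3] [37.4 54.1] 12.4 267
```

View pics/s6.png

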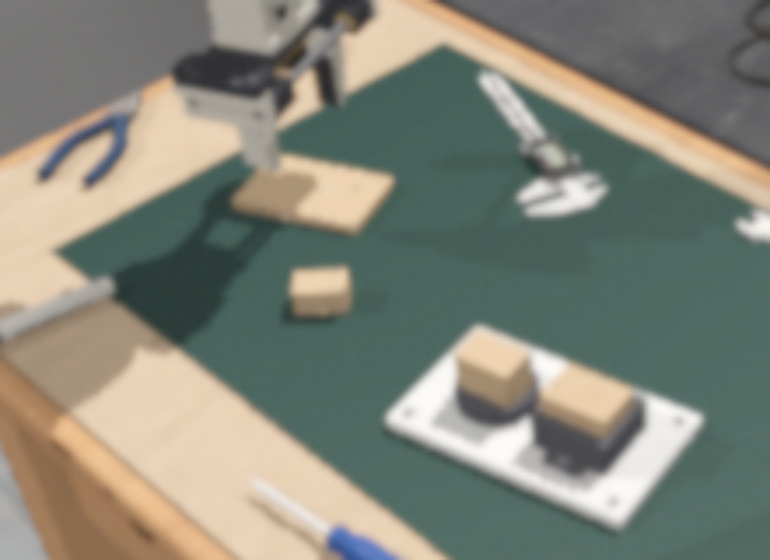

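Both blocks sit centred on their rests with tops level (58.0/58.0, 56.4/56.3 mm); fingers (px 260,160) straddle the plate. Gripping the plate.

>>> send_rows:
  plan:
    - [[0.01,0.06,0.4],[0,0,0]]
    - [[0,0,0.4],[0,0,0]]
    - [[0,0,0.4],[0,0,0]]
    - [[0,0,0.4],[0,0,0]]
    - [[0,0,0.3],[0,0,0]]
    - [[0,0,0.2],[0,0,0]]
    - [[0,0,0.15],[0,0,0]]
    - [[0,0,0.1],[0,0,0]]
    - [[0,0,0],[0,0,0]]
    - [[0,0,0],[0,0,0]]

```text
time: 25.45
tool_pos: [0.528, 0.365, 0.0095]
tool_rot: [3.141, -0.0, 1.982]
contact_force: [0.3, 0.4, -0.4]
opening: 0.092
grip_force: 0.0
```

>>> send_rows:
  plan:
    - [[0,0,0],[0,0,0]]
    - [[0,0,0],[0,0,0]]
    - [[0,0,0],[0,0,0]]
    - [[0,0,0],[0,0,0]]
    - [[0,0,0],[0,0,0]]
    - [[0,0,-0.5],[0,0,0]]
    - [[0,0,-1],[0,0,0]]
    - [[0,0,-1],[0,0,0]]
    - [[0,0,-1],[0,0,0]]
    - [[0,0,-1],[0,0,0]]
  gripper: -1
  force: 20

```text
time: 26.7
tool_pos: [0.5279, 0.365, 0.1235]
tool_rot: [3.141, -0.0, 1.982]
contact_force: [0.7, 0.3, 0.1]
opening: 0.0668
grip_force: 20.0
```

```bash
python3 -c "
from h import *
go(467.5,34.3,110,101.3)"
```

```text
shift [-11.16  -7.5    0.54] turn z 0.136 now [0.5279 0.365  0.1235] 113.5
```

>>> send_rows:
  plan:
    - [[-0.9,-0.6,0],[0,0,0]]
    - [[-0.9,-0.6,0],[0,0,0]]
    - [[-0.9,-0.6,0],[0,0,0]]
    - [[-0.9,-0.6,0],[0,0,0]]
    - [[-0.9,-0.6,0],[0,0,0]]
    - [[-0.9,-0.6,0],[0,0,0]]
    - [[-0.9,-0.6,0],[0,0,0]]
    - [[-0.9,-0.6,0],[0,0,0]]
    - [[-0.9,-0.6,0],[0,0,0]]
    - [[-0.9,-0.6,0],[0,0,0]]

```text
time: 27.95
tool_pos: [0.4803, 0.0979, 0.1226]
tool_rot: [3.14, 0.0, 1.982]
contact_force: [-0.1, -0.9, -0.4]
opening: 0.0669
grip_force: 20.0
```

>>> send_rows:
  plan:
    - [[-0.8,-0.5,0],[0,0,0]]
    - [[-0.8,-0.5,0],[0,0,0]]
    - [[-0.5,-0.4,0],[0,0,0]]
    - [[-0.06,-0.1,0],[0,0,0.07]]
    - [[0,0,0.4],[0,0,0.066]]
    - [[0,0,0.4],[0,0,0]]
    - [[0,0,0.4],[0,0,0]]
    - [[0,0,0.3],[0,0,0]]
    - [[0,0,0],[0,0,0]]
    - [[0,0,0],[0,0,0]]

```text
time: 29.2
tool_pos: [0.4676, 0.0343, 0.0844]
tool_rot: [3.141, -0.0, 1.768]
contact_force: [0.3, 0.1, -0.3]
opening: 0.0669
grip_force: 20.0
```

```bash
python3 -c "
from h import *
go(467.5,34.3,61,101.3)
im,d=shot('scene');cv2.imwrite('pics/s7.png',cv2.resize(im[170:310,190:370],(770,600)))"
```

```text
shift [ 0.   -0.    0.93] turn z 0.0 now [0.4676 0.0343 0.0844] 101.3
```

View pics/s7.png

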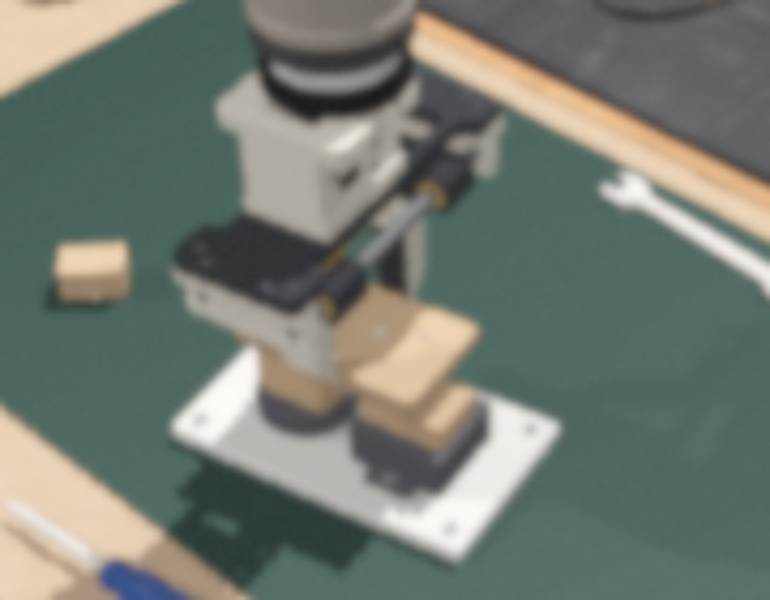

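The plate (px 420,345) is held level in line over both blocks. Lowering.

>>> send_rows:
  plan:
    - [[0,0,0.2],[0,0,0]]
    - [[0,0,0.2],[0,0,0]]
    - [[0,0,0.15],[0,0,0]]
    - [[0,0,0.1],[0,0,0]]
    - [[0,0,0.08],[0,0,0]]
    - [[0,0,0.06],[0,0,0]]
    - [[0,0,0.04],[0,0,0]]
    - [[0,0,0.04],[0,0,0]]
    - [[0,0,0],[0,0,0]]
    - [[0,0,0],[0,0,0]]

```text
time: 30.5
tool_pos: [0.4675, 0.0343, 0.0634]
tool_rot: [3.141, 0.0, 1.768]
contact_force: [-4.2, 0.1, 9.4]
opening: 0.0673
grip_force: 20.0
```

>>> send_rows:
  plan:
    - [[0,0,0],[0,0,0]]
    - [[0,0,0],[0,0,0]]
    - [[0,0,0],[0,0,0]]
    - [[0,0,0],[0,0,0]]
    - [[0,0,-0.2],[0,0,0]]
    - [[0,0,-0.4],[0,0,0]]
    - [[0,0,-1],[0,0,0]]
    - [[0,0,-1],[0,0,0]]
    - [[0,0,-1],[0,0,0]]
    - [[0,0,0],[0,0,0]]
  gripper: 1

```text
time: 31.75
tool_pos: [0.4687, 0.0342, 0.1546]
tool_rot: [3.137, 0.001, 1.768]
contact_force: [-1.2, 0.9, -1.2]
opening: 0.092
grip_force: 0.0
```

```bash
python3 -c "
from h import *
go(555.5,-361.3,90,101.3)"
```

```text
shift [-16.19   0.3    2.58] turn z 0.0 now [0.4687 0.0342 0.1546] 101.3
```

>>> send_rows:
  plan:
    - [[-1,0.02,0],[0,0,0]]
    - [[-1,0.02,0],[0,0,0]]
    - [[-1,0.02,0],[0,0,0]]
    - [[-1,0.02,0],[0,0,0]]
    - [[-1,0.02,0],[0,0,0]]
    - [[-1,0.02,0],[0,0,0]]
    - [[-1,0.02,0],[0,0,0]]
    - [[-1,0.02,0],[0,0,0]]
    - [[-1,0.02,0],[0,0,0]]
    - [[-1,0.02,0],[0,0,0]]

```text
time: 33.0
tool_pos: [0.5213, -0.2109, 0.1518]
tool_rot: [-3.141, -0.001, 1.768]
contact_force: [0.7, 0.1, -0.9]
opening: 0.092
grip_force: 0.0
```

>>> send_rows:
  plan:
    - [[-1,0.02,0],[0,0,0]]
    - [[-1,0.02,0],[0,0,0]]
    - [[-1,0.02,0],[0,0,0]]
    - [[-1,0.02,0],[0,0,0]]
    - [[-1,0.02,0],[0,0,0]]
    - [[-0.8,0,0],[0,0,0]]
    - [[-0.4,0,0.7],[0,0,0]]
    - [[0,0,0.7],[0,0,0]]
    - [[0,0,0.7],[0,0,0]]
    - [[0,0,0],[0,0,0]]

```text
time: 34.25
tool_pos: [0.5531, -0.3599, 0.0975]
tool_rot: [-3.139, -0.004, 1.769]
contact_force: [0.3, -0.1, -0.4]
opening: 0.0915
grip_force: 0.0
```

```bash
python3 - <<'E'
from h import *
go(555.5,-361.3,22,101.3)
im,_=shot('scene');shot('top')
cv2.imwrite('pics/s8.png',np.hstack([cv2.resize(im[180:320,190:340],(400,373)),cv2.resize(im[240:380,360:510],(400,373))]))
for n in('top','scene'):
    r=top_face(n,(.4675,.0343),r=.09,zmin=.055); print('plate',n,*[np.round(q,1) for q in r])
E
```

```text
shift [-0.08  0.08  3.02] turn z 0.0 now [ 0.5531 -0.3599  0.0975] 101.3
plate top [465.7  35.1  67.9] [ 68.3 109.9] 11.4 469
plate scene [466.4  33.3  66. ] [ 70.7 113.1] 11.2 983
```

View pics/s8.png

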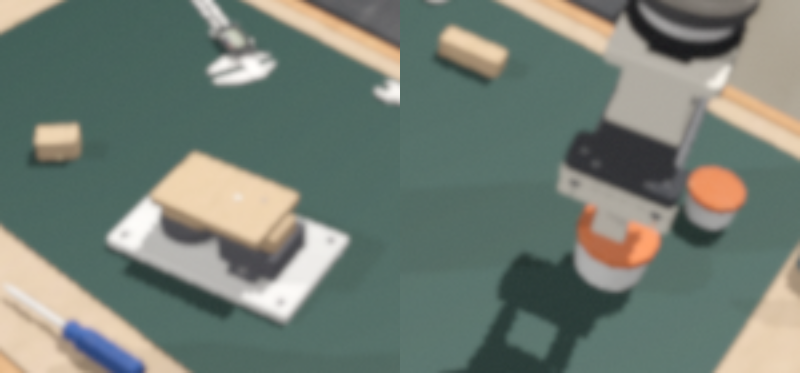

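The plate lies level and in line across the blocks (left, px 225,195); the gripper is above the large tub (right, px 620,235). Descending on the tub.

>>> send_rows:
  plan:
    - [[-0.08,0.08,0.2],[0,0,0]]
    - [[0,0,0.4],[0,0,0]]
    - [[0,0,0.4],[0,0,0]]
    - [[0,0,0.4],[0,0,0]]
    - [[0,0,0.4],[0,0,0]]
    - [[0,0,0.4],[0,0,0]]
    - [[0,0,0.4],[0,0,0]]
    - [[0,0,0.3],[0,0,0]]
    - [[0,0,0.1],[0,0,0]]
    - [[0,0,0],[0,0,0]]

```text
time: 35.6
tool_pos: [0.5565, -0.363, 0.0249]
tool_rot: [3.141, -0.0, 1.768]
contact_force: [-0.5, -0.4, 0.7]
opening: 0.0917
grip_force: 0.0
```

>>> send_rows:
  plan:
    - [[0,0,0],[0,0,0]]
    - [[0,0,0],[0,0,0]]
    - [[0,0,0],[0,0,0]]
    - [[0,0,0],[0,0,0]]
    - [[0,0,0],[0,0,0]]
    - [[0,0,0],[0,0,0]]
    - [[0,0,-0.2],[0,0,0]]
    - [[0,0,-0.2],[0,0,0]]
    - [[0,0,-0.4],[0,0,0]]
    - [[0,0,-0.4],[0,0,0]]
  gripper: -1
  force: 25

```text
time: 36.85
tool_pos: [0.5566, -0.3631, 0.0559]
tool_rot: [3.141, 0.0, 1.768]
contact_force: [0.8, 0.1, -0.3]
opening: 0.0592
grip_force: 25.0
```

```bash
python3 - <<'E'
from h import *
go(467.5,34.3,150,101.3)
im,_=shot('scene')
cv2.imwrite('pics/s9.png',cv2.resize(im[220:380,350:530],(675,600)))
E
```

```text
shift [16.29 -0.38 -3.76] turn z -0.0 now [ 0.5566 -0.3631  0.0559] 101.3
```

View pics/s9.png

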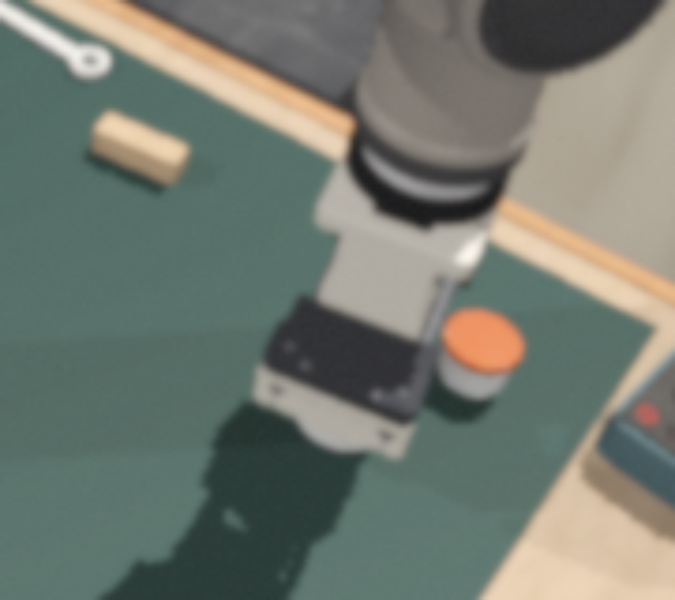

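The tub is gripped (59 mm) and lifted, hidden behind the gripper; nothing was left on the mat beside the small tub (px 483,350). Lifting and moving to the plate.

>>> send_rows:
  plan:
    - [[0,0,-0.9],[0,0,0]]
    - [[0,0,-0.9],[0,0,0]]
    - [[0.5,0,-0.9],[0,0,0]]
    - [[0.9,0,-0.9],[0,0,0]]
    - [[1,-0.04,0],[0,0,0]]
    - [[1,-0.04,0],[0,0,0]]
    - [[1,-0.04,0],[0,0,0]]
    - [[1,-0.04,0],[0,0,0]]
    - [[1,-0.04,0],[0,0,0]]
    - [[1,-0.04,0],[0,0,0]]

```text
time: 38.15
tool_pos: [0.5138, -0.1812, 0.1456]
tool_rot: [3.141, 0.0, 1.768]
contact_force: [-0.1, -0.7, -0.2]
opening: 0.0591
grip_force: 25.0
```

>>> send_rows:
  plan:
    - [[1,-0.04,0],[0,0,0]]
    - [[1,-0.04,0],[0,0,0]]
    - [[1,-0.04,0],[0,0,0]]
    - [[1,-0.04,0],[0,0,0]]
    - [[1,0,0],[0,0,0]]
    - [[1,0,0],[0,0,0]]
    - [[1,0,0],[0,0,0]]
    - [[1,0,0],[0,0,0]]
    - [[0.5,0,0],[0,0,0]]
    - [[0.2,0,0],[0,0,0]]

```text
time: 39.4
tool_pos: [0.4676, 0.0304, 0.1452]
tool_rot: [3.141, 0.0, 1.769]
contact_force: [-0.6, 0.2, -0.7]
opening: 0.0591
grip_force: 25.0
```

>>> send_rows:
  plan:
    - [[0,0,0],[0,0,0]]
    - [[0,0,0.3],[0,0,0]]
    - [[0,0,0.4],[0,0,0]]
    - [[0,0,0.4],[0,0,0]]
    - [[0,0,0.4],[0,0,0]]
    - [[0,0,0.3],[0,0,0]]
    - [[0,0,0],[0,0,0]]
    - [[0,0,0],[0,0,0]]
    - [[0,0,0],[0,0,0]]
    - [[0,0,0],[0,0,0]]

```text
time: 40.65
tool_pos: [0.468, 0.0297, 0.1002]
tool_rot: [3.141, 0.0, 1.768]
contact_force: [0.1, 0.2, -0.4]
opening: 0.0593
grip_force: 25.0
```

```bash
python3 - <<'E'
from h import *
go(467.5,32.5,86,101.3)
im,_=shot('scene')
cv2.imwrite('pics/s10.png',cv2.resize(im[160:310,190:370],(720,600)))
E
```

```text
shift [0.11 0.   0.57] turn z -0.0 now [0.468  0.0297 0.1002] 101.3
```

View pics/s10.png

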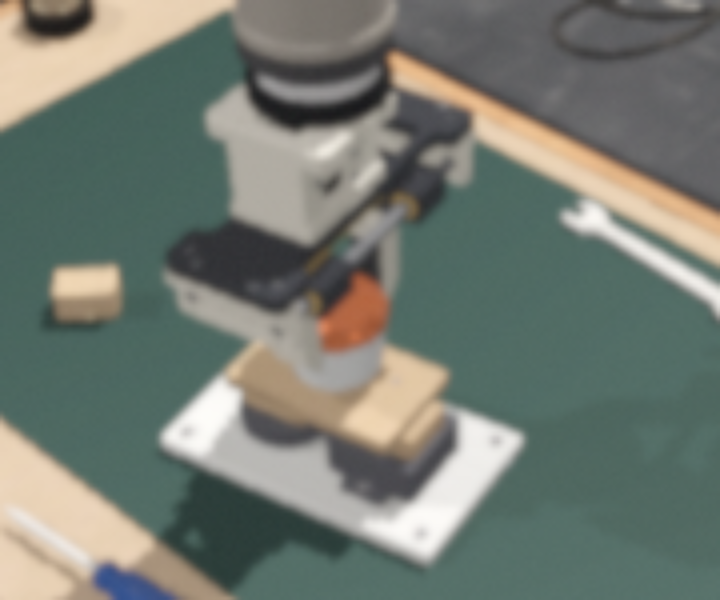

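The tub (px 350,340) hangs upright over the plate's middle. Lowering gently.

>>> send_rows:
  plan:
    - [[0.1,0,0],[0,0,0]]
    - [[0,0,0.12],[0,0,0]]
    - [[0,0,0.12],[0,0,0]]
    - [[0,0,0.1],[0,0,0]]
    - [[0,0,0.06],[0,0,0]]
    - [[0,0,0.05],[0,0,0]]
    - [[0,0,0.03],[0,0,0]]
    - [[0,0,0.02],[0,0,0]]
    - [[0,0,0],[0,0,0]]
    - [[0,0,0],[0,0,0]]

```text
time: 41.95
tool_pos: [0.4674, 0.0322, 0.0887]
tool_rot: [3.141, 0.0, 1.768]
contact_force: [-3.4, 0.2, 12.7]
opening: 0.0588
grip_force: 25.0
```

Contact; release and rise.

>>> send_rows:
  plan:
    - [[0,0,-0.04],[0,0,0]]
    - [[0,0,0],[0,0,0]]
    - [[0,0,0],[0,0,0]]
    - [[0,0,0],[0,0,0]]
    - [[0,0,-0.2],[0,0,0]]
    - [[0,0,-0.4],[0,0,0]]
    - [[0,0,-1],[0,0,0]]
    - [[0,0,-1],[0,0,0]]
    - [[0,0,-1],[0,0,0]]
    - [[0,0,-1],[0,0,0]]
  gripper: 1

```text
time: 43.2
tool_pos: [0.4673, 0.0322, 0.2051]
tool_rot: [3.141, 0.0, 1.768]
contact_force: [-0.5, 0.7, -0.8]
opening: 0.0916
grip_force: 0.0
```

>>> send_rows:
  plan:
    - [[1,0,0],[0,0,0]]
    - [[1,0,0],[0,0,0]]
    - [[1,0,0],[0,0,0]]
    - [[1,0,0],[0,0,0]]
    - [[1,0,0],[0,0,0]]
    - [[1,0,0],[0,0,0]]
    - [[1,0,0],[0,0,0]]
    - [[1,0,0],[0,0,0]]
    - [[0,0,0],[0,0,0]]
    - [[0,0,0],[0,0,0]]

```text
time: 44.45
tool_pos: [0.4282, 0.2279, 0.2038]
tool_rot: [3.141, 0.0, 1.768]
contact_force: [-0.6, -0.2, -0.3]
opening: 0.0921
grip_force: 0.0
```

```bash
python3 - <<'E'
from h import *
im,_=shot('scene');shot('top')
cv2.imwrite('pics/s11.png',cv2.resize(im[160:310,190:370],(720,600)))
for n in('top','scene'):
    print('tub',*[np.round(q,1) for q in top_face(n,(.4675,.0343),r=.045,zmin=.09)])
    print('plate',*[np.round(q,1) for q in colour_rect(n,(.4675,.0343),.09,.064,lambda h:(h[...,0]>8)&(h[...,0]<25)&(h[...,1]>50)&(h[...,2]>120))])
E
```

```text
tub [465.   33.5 109.6] [58.2 58.5] 61.1 261
plate [466.7  32.2] [ 68.  124.6] 11.7
tub [465.7  31.7 108.3] [58.8 60.9] 136.4 386
plate [482.8  31. ] [116.9 130.6] 15.9
```

View pics/s11.png

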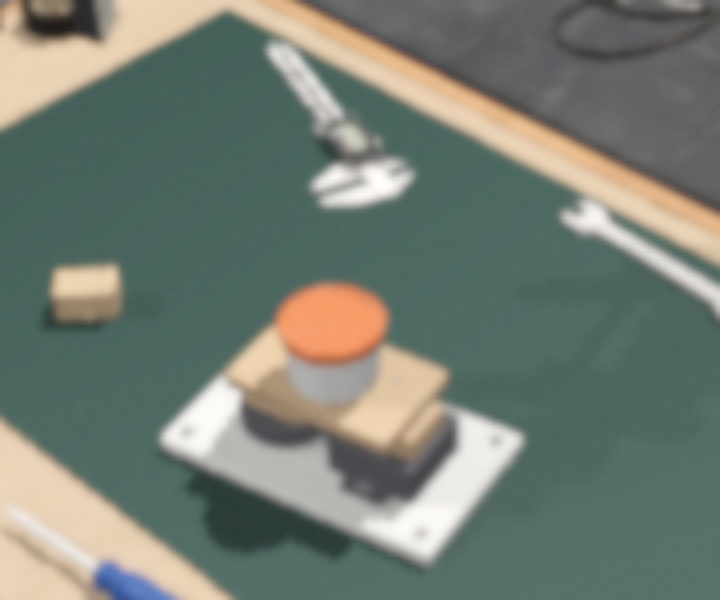

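The tub (px 333,345) stands upright on the plate's middle, within 2 mm; all is steady. Handing in.

```bash
python3 -c "
from cell import robot
print(robot.hand_in())"
```

```text
the job is handed in; nothing more can be done
None
```

The job is done and handed in at about 45 s: the thick block is on the round rest, the thin block on the square rest, the plate level and in line across both, and the tub upright on its middle to about 2 mm by camera; the other two blocks were not touched.

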